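# Row up the vial blocks on the shaker platform

### The job

Get the shaker's load ready to run: nudge the three vial blocks into one straight row, each flush against the rear rail, side by side without gaps from the fixed end bar on the left, and slide the clamping bar up so that it holds the row tight. The vials are full, so slide the blocks on the platform, do not lift or tip them, and leave the bottle on the platform and the things on the bench where they are.

Things in the scene. Friction and masses are not known exactly. Their poses are not given: they have to be found in the camera images.
- shaker: orbital shaker fixed to the bench: teal housing, grey platform 300 mm (its x) by 530 mm (its y), platform top 114 mm above the bench. Origin: on the bench under the platform's centre; x points away from the robot, y to the robot's left along the platform; turned up to 0.12 rad. Aluminium rails, 20 mm high, run along the front and rear edges, inner faces at x = -135 and +135 mm
- corner (a point): platform corner where the rear rail's inner face (running to -y from here) meets the inner face of the fixed end bar (running to -x from here, to the front rail); height of the platform's top; axes as the shaker's; at x 135, y 235, z 114 mm in the shaker's frame. The fixed end bar is black, 25 mm high, 20 mm thick
- bar (a joint): travel (m, 0 to 0.16) of the black clamping bar, which crosses the platform from front to rear rail and slides along both in the shaker's +y, towards the fixed end bar. At 0 the two bars' facing sides are 395 mm apart; at 0.137, 258 mm, just three blocks. It takes about 3 N to slide, plus what the blocks ahead of it need, and stays where it is left
- bar_face (a point): middle of the clamping bar's inner face (the one towards the fixed end bar), halfway between the rails, 13.5 mm above the platform. The bar is 16 mm thick, its top 27 mm above the platform; black thumb knobs, 16 mm wide, tops 41 mm above the platform, sit on its ends over the rails
- flask (a point): obstacle: stoppered conical flask in a spring clamp screwed to the platform beyond the clamping bar; this point is under its centre on the platform; 37 mm radius at the base, 126 mm high
- sample_bottle: bystander: small amber bottle with black cap, 34 mm across, 62 mm high, standing on the platform beyond the clamping bar near the front rail; origin under its base
- wash_bottle: bystander: white wash bottle, 70 mm across, 195 mm high with its bent spout, on the bench left of the shaker; origin under its base
- beaker: bystander: empty glass beaker, 68 mm across, 90 mm high, on the bench left of the shaker; origin under its base
- timer: bystander: white pocket timer 50 x 68 x 16 mm lying on the bench far left; origin under its centre
- spatula: bystander: narrow double-ended steel spatula 178 mm long, 4 mm thick, lying on the bench to the right; origin at its middle
- reagent_jar: bystander: amber jar 80 mm across, 110 mm high, on the bench to the right; origin under its base
- block_a: an aluminium vial block, one of three alike: a solid rectangular block 128 mm (its x) by 86 mm (its y) and 38 mm high, with 15 white-capped vials standing in it to 63 mm; 0.4 to 0.85 kg. Origin: centre of its underside, z up. It slides on the platform under 1 to 4 N
- block_b: an aluminium vial block, one of three alike: a solid rectangular block 128 mm (its x) by 86 mm (its y) and 38 mm high, with 15 white-capped vials standing in it to 63 mm; 0.4 to 0.85 kg. Origin: centre of its underside, z up. It slides on the platform under 1 to 4 N
- block_c: an aluminium vial block, one of three alike: a solid rectangular block 128 mm (its x) by 86 mm (its y) and 38 mm high, with 15 white-capped vials standing in it to 63 mm; 0.4 to 0.85 kg. Origin: centre of its underside, z up. It slides on the platform under 1 to 4 N
Not all that is in view belongs to the job. What is shaped like the block_b but blue is not meant.

How it is judged:
At the end, for the whole second after the job is handed in: All three blocks flat and still on the platform, within 3.5 mm of the rear rail and 0.035 rad of square to it, filling the space between the fixed end bar and the clamping bar, which has closed to within 4 mm of the row's 258 mm (bar joint above 0.133) (value of joint bar above 0.133 m and x of each of block_a, block_b, block_c in the frame of corner above -0.0675 m and y of block_a in the frame of corner between -0.2195 and -0.04 m and angle between the x axis of each of block_a, block_b, block_c and the x axis of shaker, either way round below 0.035 rad and height (world z) of each of block_a, block_b, block_c below 0.118 m and linear speed of each of block_a, block_b, block_c below 0.005 m/s and y of block_b in the frame of corner between -0.2195 and -0.04 m and y of block_c in the frame of corner between -0.2195 and -0.04 m); the robot touches nothing.
It fails at once if a vial block was lifted off the platform or tipped (height (world z) of any of block_a, block_b, block_c above 0.126 m or angle between any of block_a, block_b, block_c's own z axis and vertical above 0.15 rad).
It fails at once if something that is not part of the job was shifted more than 25 mm or knocked over (distance of any of sample_bottle, wash_bottle, beaker, timer, spatula, reagent_jar from where it was at the start of the episode above 0.025 m or angle between any of sample_bottle, wash_bottle, beaker, reagent_jar's own z axis and vertical above 0.4 rad).
It also fails if it takes over 61 s, if anything falls off the work surface, if the arm or the gripper's body presses on something with over 40 N, if the wrist force passes 120 N, or if a joint passes its speed limit or range.

### The arm

A 6-joint arm with a two-finger parallel gripper is mounted at the origin on the work surface. World frame = base frame: x ahead of the robot, y to its left, z up, the work surface at z = 0. Lengths are in m, angles in rad, forces in N, time in s.
With the tool pointing down it reaches from about 0.425 to 0.95 m from the base axis. Payload 3.5 kg.
Tool frame: the origin (TCP) lies midway between the tips of the shut fingers; the grasp point (between the pads) lies 19 mm behind it; z points along the fingers, y is the line along which they close (so a half turn about z gives the same grasp; the last joint's range is limited). The gripper opens to 85 mm and grips with 20 to 120 N. Pads are 22 mm wide; open, the fingers measure 114 mm over their backs; the gripper's body (76 mm by 85 mm) begins 54 mm behind the grasp point. The pads swing forward as they close: fully open they stand 13 mm farther back than shut.
Start: joints at [0.971, 0.286, 1.577, -0, 1.279, -0.15], TCP at [0.293, 0.608, 0.231] pointing down, gripper open.
Joint ranges: [-2.77, 2.77], [-0.9, 2.22], [0.21, 2.48], [-1.53, 4.67], [0.24, 2.81], [-2.84, 2.84]. Speed limits (rad/s): [2.79, 2.79, 3.14, 3.14, 3.14, 3.14].

### API

Orientations are given as a unit quaternion [x, y, z, w].
In Python, from plant import ctrl gives the robot as it stands. The module is installed in compiled form; this text tells all that it offers.
- The arm moves only by the shell command python3 -m inch 'ROWS' [FORCE]. ROWS is JSON, a list of rows, each a list of 5 numbers: the closure, from 0 (fully open) to 1 (shut), then the shift along the tool's x, y, z in m, then the turn about the tool's z in degrees. A call has 1 to 5 rows; each row is the pose to reach, as a shift and turn from the pose commanded when the call began, along the tool's axes at that moment; what a row does not reach only later rows make up. A row lasts 1/12 s, in which the tool goes at most 41.7 mm and 7.16 degrees, less where a joint would pass 70% of its speed; a pose out of reach is approached as far as the arm can. A call with a gripper value outside its range is refused whole. The fingers move at their own pace and stop on an object; FORCE is the grip in N (left out, the last holds). Time passes only in rows, so rows that repeat a pose let the fingers close. It gives the time, the measured TCP pose, the force, the opening and the grip force at its end, in the units of the state.
- ctrl.get_state(): the state, without advancing time (a new reading comes with each control period).
- ctrl.read_camera(name): name is "scene" or "side" or "wrist"; returns a dict with "pixels" (420x560x3 uint8, red, green, blue), "depth" (420x560 float32, m along the optical axis (not along the pixel's ray), 0 where there is no reading), "fx", "fy", "cx", "cy" (pixels), "xyz" and "rotation" of the camera in the world; the wrist camera has in their place "mount" (4x4, takes a point from camera to tool coordinates, whose origin is the TCP and whose axes are the flange's). Camera axes: x right, y down, z forward; pixel columns grow to the right and rows downward; lengths in m; the calibration is good to about 2 mm. A picture is of the moment at which its call begins: read the wrist's pose just before it.
- ctrl.sign_off(): hands the job in; it is judged then, once.
Trained networks look in a picture, given as the dict that the camera call returned (one of the last four; its "shot" number tells which), for a name from the list of things; names that differ only in an ending like _2 or _b are one class to them, and where a whole thing is asked for, a point or a joint stands for the part that bears it (a point fixed in the world has none). Each returns a list of dicts, best first, with "score" (0 to 1); they miss things now and then, are a little off and sometimes report something else, mostly with a low value. They report only what shows in the picture. A call takes as long as a camera call. They do not tell look-alikes from the thing itself.
- ctrl.spot_in(query, picture): "at" ([column, row] in pixels, amid what is visible of it).
- ctrl.tip_of(query, picture): "at" ([column, row] in pixels: a listed point, or the origin of a listed thing).
The state is a dict: "time": time; "qpos": joint angles; "dq": joint speeds; "joint_efforts": joint torques, N m; "eef_pos": TCP position; "tcp_rot": TCP orientation; "contact_force": force on the tool from outside, world axes, zero at the start; "wrist_torque": the same for the moment, N m; "opening": opening from 0.0 (shut) to 1.0 (fully open); "finger_force": force on a finger pad.
Only numpy, scipy, OpenCV 4.12 (cv2) and the standard library are available. Lean on these libraries where they do the work, as an engineer would, in place of code of your own. Each camera call takes 0.05 s, during which the arm holds its last target. There are 200 camera calls.

## Working session

There is one attempt and no reset: what is moved stays moved. The work goes in short steps, Python scripts to look and compute and a shell command to move; the robot and the scene stay as the last step left them, time stands still between calls to the robot, and variables do not carry over. Pictures are saved under pics/ and viewed, at most 10 in all, crops included, and the job is handed in when it is done.

```bash
mkdir -p pics
cat > h.py <<'E'
import numpy as np,cv2
from plant import ctrl
from scipy.spatial.transform import Rotation as R
def shot(n):
    s=ctrl.get_state(); p=ctrl.read_camera(n)
    if 'mount' in p:
        T=np.eye(4);T[:3,:3]=R.from_quat(s['tcp_rot']).as_matrix();T[:3,3]=s['eef_pos'];M=T@np.array(p['mount'])
        p['_R'],p['_t']=M[:3,:3],M[:3,3]
    else:
        r=np.array(p['rotation']); p['_R']=r if r.shape==(3,3) else R.from_quat(r).as_matrix(); p['_t']=np.array(p['xyz'])
    return p
def cloud(p):
    d=p['depth'];v,u=np.mgrid[:d.shape[0],:d.shape[1]]
    c=np.stack([(u-p['cx'])/p['fx']*d,(v-p['cy'])/p['fy']*d,d],-1)
    w=c@p['_R'].T+p['_t'];w[d==0]=np.nan;return w
def ray_z(p,u,v,z):
    r=p['_R']@np.array([(u-p['cx'])/p['fx'],(v-p['cy'])/p['fy'],1]);return p['_t']+r*(z-p['_t'][2])/r[2]
def save(p,n): cv2.imwrite('pics/'+n+'.png',cv2.cvtColor(p['pixels'],cv2.COLOR_RGB2BGR))
E
python3 - <<'E'
from h import *
s=ctrl.get_state();print({k:np.round(v,3).tolist() for k,v in s.items()})
a={}
for n in('scene','side'):
    p=shot(n);a[n]=p;save(p,n+'0');w=cloud(p);print(n,p['_t'],p['_R'][:,2])
    for q,z in(('block_a',.114),('corner',.114),('bar_face',.1275),('shaker',0),('flask',.114),('sample_bottle',.114)):
        for r in ctrl.tip_of(q,p)[:5]: print(q,round(r['score'],2),np.round(r['at']),ray_z(p,*r['at'],z).round(3))
cv2.imwrite('pics/both.png',cv2.cvtColor(np.hstack([a['scene']['pixels'],a['side']['pixels']]),cv2.COLOR_RGB2BGR)[:, :])
E
```

```text
{'time': 0.0, 'qpos': [0.971, 0.287, 1.578, 0.0, 1.279, -0.15], 'dq': [0.001, -0.001, -0.0, 0.0, 0.003, -0.001], 'joint_efforts': [-0.0, -40.597, -29.263, -0.0, 0.006, -0.0], 'eef_pos': [0.293, 0.607, 0.23], 'tcp_rot': [0.223, 0.975, -0.001, -0.0], 'contact_force': [-0.293, 0.992, -0.082], 'wrist_torque': [0.006, -0.013, -0.029], 'finger_force': 0.0, 'opening': 0.999}
scene [1.11226848 0.73503278 0.89580983] [-0.43606966 -0.61504217 -0.65693712]
block_a 0.9 [309. 227.] [0.548 0.122 0.114]
block_a 0.81 [304. 349.] [0.791 0.408 0.114]
block_a 0.78 [176. 235.] [ 0.87  -0.055  0.114]
block_a 0.66 [255. 183.] [ 0.565 -0.133  0.114]
block_a 0.61 [275. 207.] [ 0.578 -0.     0.114]
corner 0.72 [292. 262.] [0.667 0.2   0.114]
corner 0.45 [240. 131.] [ 0.438 -0.431  0.114]
bar_face 0.62 [245. 169.] [ 0.561 -0.196  0.127]
bar_face 0.49 [256. 182.] [ 0.57  -0.119  0.127]
shaker 0.91 [271. 218.] [ 0.545 -0.068 -0.   ]
flask 0.56 [293. 262.] [0.665 0.203 0.114]
sample_bottle 0.64 [254. 152.] [ 0.471 -0.282  0.114]
sample_bottle 0.53 [389. 263.] [0.465 0.342 0.114]
sample_bottle 0.5 [206. 160.] [ 0.631 -0.334  0.114]
side [ 0.36084716 -1.17003386  1.00493909] [ 0.14931792  0.7723781  -0.61736231]
block_a 0.82 [279. 202.] [ 0.586 -0.011  0.114]
block_a 0.74 [262. 178.] [0.553 0.128 0.114]
block_a 0.72 [282. 228.] [ 0.568 -0.139  0.114]
block_a 0.72 [225. 155.] [0.445 0.297 0.114]
block_a 0.61 [370. 256.] [ 0.781 -0.296  0.114]
corner 0.9 [289. 166.] [0.658 0.187 0.114]
bar_face 0.67 [283. 239.] [ 0.559 -0.201  0.127]
shaker 0.8 [270. 240.] [ 0.546 -0.053  0.   ]
flask 0.56 [322. 249.] [ 0.661 -0.245  0.114]
sample_bottle 0.6 [254. 267.] [ 0.467 -0.281  0.114]
```

View pics/scene0.png

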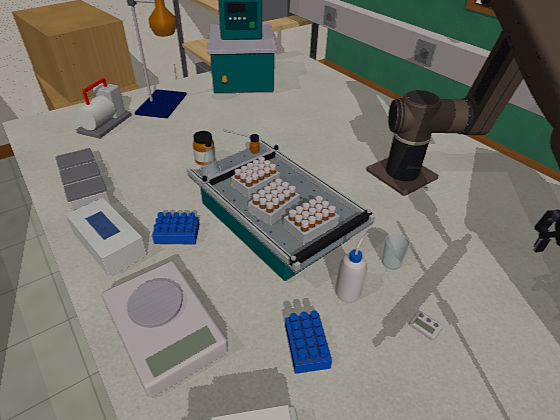

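View pics/side0.png

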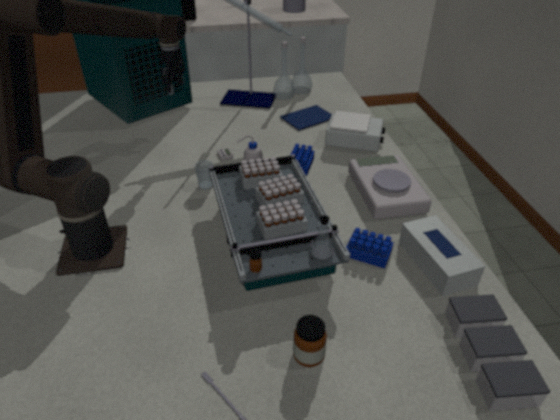

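The scene shows the platform with three white-capped blocks at px (310,220), (272,200) and (255,175), with the clamping bar, amber bottle and flask beyond them. The blue racks at (178,228) and (307,340) are decoys. The side view agrees. Next I'll fit the shaker frame and block poses from depth.

Run:
```python
from h import *
for n in('scene','side'):
    p=shot(n);w=cloud(p).reshape(-1,3);c=p['pixels'].reshape(-1,3).astype(int)
    k=(np.abs(w[:,0]-.55)<.25)&(np.abs(w[:,1]+.05)<.36)
    w=w[k];c=c[k]
    m=(w[:,2]>.105)&(w[:,2]<.15)
    # footprint min-area rect of all platform-level points
    P=w[(w[:,2]>.10)&(w[:,2]<.142)]
    r=cv2.minAreaRect(P[:,:2].astype(np.float32));print(n,'rect',np.round(r[0],3),np.round(r[1],3),r[2])
    T=w[(w[:,2]>.168)&(w[:,2]<.185)];Tc=c[(w[:,2]>.168)&(w[:,2]<.185)]
    g=np.zeros((720,500),np.uint8)
    ij=((T[:,:2]-[.3,-.41])*1000).astype(int);ij=ij[(ij>=0).all(1)&(ij[:,0]<500)&(ij[:,1]<720)]
    g[ij[:,1],ij[:,0]]=255;g=cv2.morphologyEx(g,cv2.MORPH_CLOSE,np.ones((25,25)))
    for q in cv2.findContours(g,0,2)[0]:
        if cv2.contourArea(q)>300:
            r=cv2.minAreaRect(q);print('top',np.round(np.array(r[0])/1000+[.3,-.41],3),np.round(r[1]),round(r[2],1))
    print(np.unique((p['depth']*1).round(3)).size)
p=shot('wrist');print(np.round(p['mount'],3),p['fx'])
```

```text
scene rect [ 0.548 -0.002] [0.306 0.625] 4.274684906005859
top [0.546 0.122] [117.  73.] 2.0
top [0.586 0.001] [118.  72.] 13.7
top [ 0.567 -0.126] [118.  74.] 7.8
top [ 0.661 -0.248] [27. 39.] 59.9
top [ 0.469 -0.285] [34. 30.] 22.4
3241
side rect [ 0.548 -0.003] [0.305 0.625] 4.656473159790039
top [0.546 0.119] [115.  77.] 4.2
top [ 0.587 -0.002] [117.  77.] 14.6
top [ 0.567 -0.129] [114.  80.] 8.1
top [ 0.654 -0.27 ] [25. 38.] 76.8
top [ 0.47  -0.288] [33. 29.] 79.7
2988
[[ 0.    -0.96  -0.279  0.07 ]
 [ 1.     0.     0.     0.001]
 [-0.    -0.279  0.96  -0.144]
 [ 0.     0.     0.     1.   ]] 363.1588155249725
```

```bash
cat > to.py <<'E'
# prints tool-axes shift (m) and turn (deg) from present pose to world x y z, tool-y yaw (deg)
import sys;from h import *
s=ctrl.get_state();r=R.from_quat(s['tcp_rot']).as_matrix();x=np.array([float(a) for a in sys.argv[1:4]])
d=r.T@(x-s['eef_pos']);y=np.degrees(np.arctan2(r[1,1],r[0,1]))
print('t',round(s['time'],2),'pos',np.round(s['eef_pos'],4),'yaw',round(y,2),'F',np.round(s['contact_force'],1),'shift',d.round(4),'turn',round(-(float(sys.argv[4])-y),2))
E
python3 -m inch '[[0,-0.482,-0.475,-0.19,0],[0,-0.482,-0.475,-0.19,0],[0,-0.482,-0.475,-0.19,0],[0,-0.482,-0.475,-0.19,0],[0,-0.482,-0.475,-0.19,0]]'; python3 to.py .52 -.03 .42 94.4
```

```text
time: 1.27
eef_pos: [0.361, 0.4173, 0.2882]
tcp_rot: [0.223, 0.975, 0.0, 0.0]
contact_force: [1.0, -0.1, 0.1]
opening: 1.004
finger_force: 0.0
t 1.27 pos [0.361  0.4173 0.2882] yaw 64.27 F [ 1.  -0.1  0.1] shift [-0.3374 -0.3339 -0.1318] turn -30.13
```

```bash
python3 -m inch '[[0,-0.337,-0.334,-0.13,0],[0,-0.337,-0.334,-0.13,0],[0,-0.337,-0.334,-0.13,0],[0,-0.337,-0.334,-0.13,0],[0,-0.337,-0.334,-0.13,0]]' >/dev/null
python3 -m inch '[[0,-0.2,-0.2,-0.08,-7],[0,-0.2,-0.2,-0.08,-14],[0,-0.2,-0.2,-0.08,-21],[0,-0.2,-0.2,-0.08,-28],[0,-0.2,-0.2,-0.08,-30]]'; python3 to.py .52 -.03 .42 94.4
```

```text
time: 2.1
eef_pos: [0.4881, 0.0566, 0.3948]
tcp_rot: [-0.04, 0.999, 0.0, 0.0]
contact_force: [1.1, -0.4, 0.3]
opening: 0.999
finger_force: 0.0
t 2.1 pos [0.4881 0.0566 0.3948] yaw 94.56 F [ 1.1 -0.4  0.3] shift [-0.0249 -0.0889 -0.0252] turn 0.16
```

```bash
python3 -m inch '[[0.5,-0.025,-0.09,-0.025,0],[0.5,-0.025,-0.09,-0.025,0],[0.5,-0.025,-0.09,-0.025,0],[0.5,-0.025,-0.09,-0.025,0]]'
cat > meas.py <<'E'
import sys;from h import *
p=shot('wrist');save(p,sys.argv[1]);w=cloud(p)
for q,z in(('corner',.114),('bar_face',.1275),('flask',.114),('sample_bottle',.114),('block_a',.114)):
    for r in ctrl.tip_of(q,p)[:4]: print(q,round(r['score'],2),np.round(r['at']),ray_z(p,*r['at'],z).round(4))
W=w.reshape(-1,3);W=W[~np.isnan(W[:,0])]
np.save('w.npy',w)
T=W[(W[:,2]>.168)&(W[:,2]<.185)]
g=np.zeros((720,500),np.uint8)
ij=((T[:,:2]-[.3,-.41])*1000).astype(int);ij=ij[(ij>=0).all(1)&(ij[:,0]<500)&(ij[:,1]<720)]
g[ij[:,1],ij[:,0]]=255;g=cv2.morphologyEx(g,cv2.MORPH_CLOSE,np.ones((21,21)))
for q in cv2.findContours(g,0,2)[0]:
    if cv2.contourArea(q)>300:
        r=cv2.minAreaRect(q);print('top',np.round(np.array(r[0])/1000+[.3,-.41],3),np.round(r[1]),round(r[2],1))
# rail tops
K=(W[:,2]>.128)&(W[:,2]<.1365)&(np.abs(W[:,1]+.05)<.22)
for lo,hi in((.39,.46),(.65,.73)):
    A=W[K&(W[:,0]>lo)&(W[:,0]<hi)]
    if len(A)>50:
        f=np.polyfit(A[:,1],A[:,0],1)
        for _ in range(5):
            e=A[:,0]-np.polyval(f,A[:,1]);A=A[np.abs(e)<.012];f=np.polyfit(A[:,1],A[:,0],1)
        e=A[:,0]-np.polyval(f,A[:,1]);print('rail slope',f.round(4),len(A),np.percentile(e,[1,50,99]).round(4),A[:,1].min(),A[:,1].max())
P=W[(W[:,2]>.108)&(W[:,2]<.119)];print('plat z',np.median(P[:,2]))
E
python3 meas.py w1
```

```text
time: 2.43
eef_pos: [0.5206, -0.0329, 0.4199]
tcp_rot: [-0.035, 0.999, -0.0, 0.001]
contact_force: [-1.3, 0.2, 0.6]
opening: 0.504
finger_force: 0.0
corner 0.83 [439. 286.] [0.6633 0.1937 0.114 ]
bar_face 0.92 [139. 197.] [ 0.5632 -0.2042  0.1275]
flask 0.98 [105. 262.] [ 0.659  -0.2574  0.114 ]
sample_bottle 0.69 [ 70. 112.] [ 0.4682 -0.2872  0.114 ]
block_a 0.98 [402. 202.] [0.5496 0.1242 0.114 ]
block_a 0.92 [300. 224.] [ 0.5883 -0.0017  0.114 ]
block_a 0.8 [496. 301.] [0.6799 0.2771 0.114 ]
block_a 0.65 [202. 203.] [ 0.5683 -0.1299  0.114 ]
top [0.545 0.121] [117.  71.] 2.5
top [0.586 0.   ] [116.  71.] 13.3
top [ 0.567 -0.127] [115.  71.] 7.9
top [ 0.651 -0.252] [38. 26.] 38.9
top [ 0.468 -0.286] [31. 32.] 0.0
rail slope [-0.0758  0.4051] 5069 [-0.0079  0.0003  0.0073] -0.26984503693204626 0.16996197397599053
rail slope [-0.0749  0.6879] 2477 [-0.0064 -0.0007  0.0089] -0.2699445003178829 0.16969974296574236
plat z 0.11493092349537415
```

View pics/w1.png

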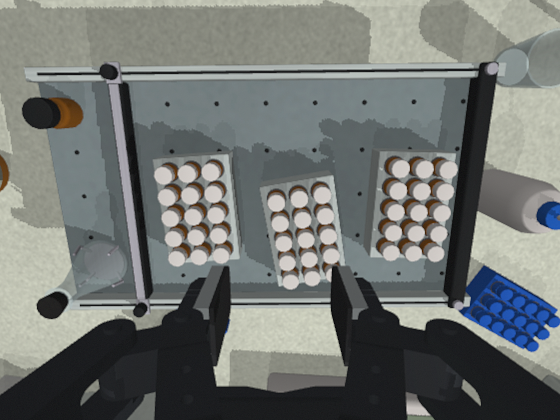

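The wrist view shows block C at px (197,208), B at (302,232) tilted, and A at (415,205). The bar is at x≈135, the flask at (100,262), the bottle at (55,112) and the end bar at x≈470. I'll push each block to the rear with half-open fingers for two-point contact, starting with A.

```bash
cat > lo.py <<'E'
# shaker-local target x y (m), world z -> shift; also present pose in shaker frame
import sys;from h import *
s=ctrl.get_state();r=R.from_quat(s['tcp_rot']).as_matrix();a=.0755;C=np.array([.55,-.0515]);Q=np.array([[np.cos(a),-np.sin(a)],[np.sin(a),np.cos(a)]])
e=np.array(s['eef_pos']);l=Q.T@(e[:2]-C);y=np.degrees(np.arctan2(r[1,1],r[0,1]))
print('t',round(s['time'],2),'loc',l.round(4),'z',e[2].round(4),'Fl',(Q.T@np.array(s['contact_force'])[:2]).round(1),round(s['contact_force'][2],1),'turn',round(y-90-np.degrees(a),2))
if len(sys.argv)>1:
    v=[float(q) for q in sys.argv[1:4]];g=np.r_[C+Q@v[:2],v[2]];print('shift',(r.T@(g-e)).round(4),'world',g.round(3))
E
python3 lo.py -.092 .173 .122
```

```text
t 2.73 loc [-0.0289  0.0253] z 0.4188 Fl [-0.1 -0.3] -0.5 turn 0.03
shift [0.0629 0.1476 0.2969] world [0.445 0.114 0.122]
```

```bash
python3 -m inch '[[0.5,0.063,0.148,0.2,0],[0.5,0.063,0.148,0.2,0],[0.5,0.063,0.148,0.2,0],[0.5,0.063,0.148,0.2,0],[0.5,0.063,0.148,0.2,0]]' >/dev/null
python3 -m inch '[[0.5,0,0,0.04,0],[0.5,0,0,0.07,0],[0.5,0,0,0.085,0],[0.5,0,0,0.085,0]]'; python3 lo.py -.092 .173 .122
```

```text
time: 3.48
eef_pos: [0.456, 0.0875, 0.167]
tcp_rot: [-0.038, 0.999, 0.0, -0.005]
contact_force: [-1.1, -0.4, 0.1]
opening: 0.503
finger_force: 0.0
t 3.48 loc [-0.0833  0.1457] z 0.167 Fl [-1.2 -0.3] 0.1 turn 0.04
shift [0.0083 0.0273 0.0451] world [0.445 0.114 0.122]
```

```bash
python3 -m inch '[[0.5,0.01,0.027,0,0],[0.5,0.01,0.027,0.03,0],[0.5,0.01,0.027,0.045,0],[0.5,0.01,0.027,0.045,0]]' >/dev/null;  python3 lo.py -.065 .173 .122
python3 -m inch '[[0.5,-0.012,0,0,0],[0.5,-0.024,0,0,0],[0.5,-0.034,0,0,0],[0.5,-0.044,0,0,0],[0.5,-0.05,0,0,0]]' ; python3 lo.py -.004 .173 .122
```

```text
t 3.82 loc [-0.0914  0.172 ] z 0.1249 Fl [-0.3  0.7] -0.0 turn 0.0
shift [-0.0264  0.001   0.0028] world [0.472 0.116 0.122]
time: 4.23
eef_pos: [0.4992, 0.1161, 0.1282]
tcp_rot: [-0.037, 0.999, -0.0, 0.001]
contact_force: [-4.4, -0.9, 2.9]
opening: 0.5
finger_force: 2.1
t 4.23 loc [-0.038  0.171] z 0.1282 Fl [-4.5 -0.6] 2.9 turn -0.08
shift [-0.034   0.0021  0.0063] world [0.533 0.121 0.122]
```

```bash
python3 -m inch '[[0.5,-0.01,0,0,0],[0.5,-0.018,0,0.002,0],[0.5,-0.024,0,0.002,0],[0.5,-0.028,0,0.002,0],[0.5,-0.030,0,0.002,0]]' >/dev/null ; python3 lo.py -.004 .173 .122
python3 -m inch '[[0.5,-0.002,0,0,0],[0.5,-0.004,0,0,0],[0.5,-0.005,0,0,0],[0.5,-0.005,0,0,0]]' >/dev/null ; python3 lo.py -.004 .173 .122
```

```text
t 4.65 loc [-0.0091  0.1708] z 0.1247 Fl [-4.7 -0.2] 2.3 turn -0.1
shift [-0.0051  0.0022  0.0027] world [0.533 0.121 0.122]
t 4.98 loc [-0.0043  0.1709] z 0.1247 Fl [-2.9 -0.5] 0.9 turn -0.1
shift [-0.0003  0.0021  0.0027] world [0.533 0.121 0.122]
```

```bash
python3 -m inch '[[0.5,-0.0015,0,0,0],[0.5,-0.003,0,0,0],[0.5,-0.003,0,0,0]]' >/dev/null ; python3 lo.py
python3 -m inch '[[0.5,-0.0015,0,0,0],[0.5,-0.003,0,0,0],[0.5,-0.003,0,0,0]]' >/dev/null ; python3 lo.py
```

```text
t 5.23 loc [-0.004   0.1709] z 0.1246 Fl [-11.6  -1.3] 6.8 turn -0.07
t 5.48 loc [-0.0041  0.1709] z 0.1242 Fl [-20.4  -1. ] 12.6 turn -0.04
```

```bash
python3 -m inch '[[0.5,0.03,0,0,0],[0.5,0.07,-0.01,0,0],[0.5,0.08,-0.05,0,0],[0.5,0.08,-0.09,0,0],[0.5,0.08,-0.122,0,0]]' >/dev/null ; python3 lo.py -.045 .048 .124
```

```text
t 5.9 loc [-0.0784  0.0473] z 0.1254 Fl [ 0.9 -0.3] 0.3 turn -0.04
shift [-0.0334  0.0007  0.0015] world [ 0.502 -0.007  0.124]
```

```bash
python3 -m inch '[[0.5,-0.02,0,0,0],[0.5,-0.035,0,0,0],[0.5,-0.045,0,0,0],[0.5,-0.054,0,0,0],[0.5,-0.06,0,0,0]]' >/dev/null ; python3 lo.py 
python3 -m inch '[[0.5,-0.006,0,0,0],[0.5,-0.01,0,0,0],[0.5,-0.013,0,0,0],[0.5,-0.014,0,0,0],[0.5,-0.015,0,0,0]]' >/dev/null ; python3 lo.py
```

```text
t 6.32 loc [-0.0179  0.0492] z 0.1247 Fl [-2.   1.2] 1.0 turn -0.05
t 6.73 loc [-0.0039  0.0491] z 0.1246 Fl [-1.9  0.1] 0.1 turn -0.08
```

```bash
python3 -m inch '[[0.5,-0.001,0,0,0],[0.5,-0.002,0,0,0],[0.5,-0.002,0,0,0]]' >/dev/null ; python3 lo.py 
python3 -m inch '[[0.5,-0.0015,0,0,0],[0.5,-0.003,0,0,0],[0.5,-0.003,0,0,0]]' >/dev/null ; python3 lo.py
python3 -m inch '[[0.5,0.03,0,0,0],[0.5,0.07,-0.01,0,0],[0.5,0.085,-0.05,0,0],[0.5,0.085,-0.09,0,0],[0.5,0.085,-0.127,0,0]]' >/dev/null ; python3 lo.py -.065 -.078 .124
```

```text
t 6.98 loc [-0.0036  0.049 ] z 0.1246 Fl [-8.2 -0.7] 3.7 turn -0.07
t 7.23 loc [-0.0037  0.049 ] z 0.1246 Fl [-18.4  -1.7] 13.0 turn -0.03
t 7.65 loc [-0.0843 -0.0794] z 0.1254 Fl [0.2 0.1] -0.2 turn -0.06
shift [-0.0193  0.0015  0.0014] world [ 0.491 -0.134  0.124]
```

```bash
python3 -m inch '[[0.5,-0.015,0,0,0],[0.5,-0.03,0,0,0],[0.5,-0.042,0,0,0],[0.5,-0.054,0,0,0],[0.5,-0.064,0,0,0]]' >/dev/null ; python3 lo.py 
python3 -m inch '[[0.5,-0.006,0,0,0],[0.5,-0.011,0,0,0],[0.5,-0.015,0,0,0],[0.5,-0.017,0,0,0],[0.5,-0.017,0,0,0]]' >/dev/null ; python3 lo.py
python3 -m inch '[[0.5,-0.0015,0,0,0],[0.5,-0.003,0,0,0],[0.5,-0.003,0,0,0]]' >/dev/null ; python3 lo.py
```

```text
t 8.07 loc [-0.0191 -0.0787] z 0.1251 Fl [-2.  1.] 2.6 turn -0.12
t 8.48 loc [-0.0032 -0.0781] z 0.1248 Fl [-4.   0.1] 2.4 turn -0.07
t 8.73 loc [-0.0032 -0.0782] z 0.1247 Fl [-12.7  -0.4] 7.9 turn -0.03
```

```bash
python3 -m inch '[[0.5,0.03,0,0,0],[0.5,0.042,0,-0.03,0],[0.5,0.042,-0.03,-0.045,0],[0.5,0.042,-0.07,-0.045,0],[0.5,0.042,-0.087,-0.045,0]]' >/dev/null ; python3 lo.py -.042 -.165 .122
python3 - <<'E'
from h import *
p=shot('wrist');save(p,'w2')
for q,z in(('corner',.114),('bar_face',.1275)):
    for r in ctrl.tip_of(q,p)[:2]: print(q,round(r['score'],2),np.round(r['at']),ray_z(p,*r['at'],z).round(4))
E
```

```text
t 9.15 loc [-0.0407 -0.1688] z 0.1723 Fl [-0.3  0.1] 0.0 turn -0.18
shift [0.0016 0.0041 0.0502] world [ 0.521 -0.219  0.122]
bar_face 0.95 [305. 316.] [ 0.566  -0.2049  0.1275]
```

View pics/w2.png

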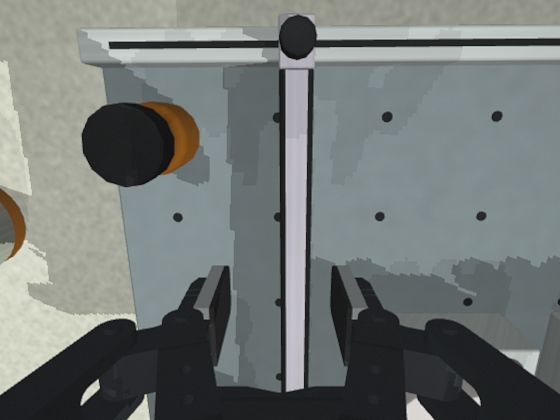

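The bar runs down column ≈296 between the open fingers, whose midline is ≈281, and the bottle at (130,143) is clear. I'll descend and grip the bar.

```bash
python3 -m inch '[[0.5,0,0.006,0.02,0],[0.5,0,0.006,0.045,0],[0.5,0,0.006,0.05,0],[0.85,0,0.006,0.05,0],[0.9,0,0.006,0.05,0]]' 20 ; python3 lo.py
python3 -m inch '[[0.9,0,0,0,0],[0.9,0,0,0,0],[0.9,0,0,0,0]]' 20 ; python3 lo.py
```

```text
time: 9.72
eef_pos: [0.5201, -0.2127, 0.1196]
tcp_rot: [-0.038, 0.999, -0.0, -0.0]
contact_force: [-0.5, -6.1, -1.1]
opening: 0.23
finger_force: 2.1
t 9.72 loc [-0.042  -0.1585] z 0.1196 Fl [-1.  -6.1] -1.1 turn -0.03
time: 9.97
eef_pos: [0.5204, -0.2132, 0.1202]
tcp_rot: [-0.037, 0.999, -0.0, 0.0]
contact_force: [-0.3, -0.3, -4.3]
opening: 0.18
finger_force: 25.6
t 9.97 loc [-0.0417 -0.159 ] z 0.1202 Fl [-0.3 -0.3] -4.3 turn -0.07
```

```bash
python3 -m inch '[[0.9,0,0.01,0,0],[0.9,0,0.02,0,0],[0.9,0,0.03,0,0],[0.9,0,0.04,0,0],[0.9,0,0.05,0,0]]' >/dev/null ; python3 lo.py
python3 -m inch '[[0.9,0,0.01,0,0],[0.9,0,0.02,0,0],[0.9,0,0.03,0,0],[0.9,0,0.04,0,0],[0.9,0,0.048,0,0]]' >/dev/null ; python3 lo.py
```

```text
t 10.38 loc [-0.0419 -0.109 ] z 0.1202 Fl [-0.5 -5.5] -4.9 turn -0.06
t 10.8 loc [-0.042  -0.0612] z 0.1202 Fl [-1.6 -7.5] -5.0 turn -0.03
```

```bash
python3 -m inch '[[0.9,0,0.007,0,0],[0.9,0,0.014,0,0],[0.9,0,0.02,0,0],[0.9,0,0.024,0,0],[0.9,0,0.026,0,0]]' >/dev/null ; python3 lo.py
python3 -m inch '[[0.9,0,0.002,0,0],[0.9,0,0.003,0,0],[0.9,0,0.004,0,0],[0.9,0,0.004,0,0]]' >/dev/null ; python3 lo.py
```

```text
t 11.22 loc [-0.0421 -0.036 ] z 0.1202 Fl [ -1.1 -11. ] -5.4 turn -0.0
t 11.55 loc [-0.0421 -0.0323] z 0.1202 Fl [ -1.7 -10.2] -5.4 turn -0.02
```

```bash
python3 -m inch '[[0.9,0,0.001,0,0],[0.9,0,0.002,0,0],[0.9,0,0.003,0,0],[0.9,0,0.003,0,0]]' >/dev/null ; python3 lo.py
python3 -m inch '[[0.9,0,0.001,0,0],[0.9,0,0.002,0,0],[0.9,0,0.003,0,0],[0.9,0,0.003,0,0]]' >/dev/null ; python3 lo.py
```

```text
t 11.88 loc [-0.0421 -0.0294] z 0.1202 Fl [-1.7 -9.8] -4.7 turn -0.02
t 12.22 loc [-0.0421 -0.0271] z 0.1202 Fl [ -1.1 -11.7] -4.6 turn -0.01
```

```bash
python3 -m inch '[[0.9,0,0.001,0,0],[0.9,0,0.002,0,0],[0.9,0,0.003,0,0],[0.9,0,0.003,0,0]]' >/dev/null ; python3 lo.py
python3 -m inch '[[0.9,0,0.001,0,0],[0.9,0,0.002,0,0],[0.9,0,0.002,0,0]]' >/dev/null ; python3 lo.py
```

```text
t 12.55 loc [-0.0421 -0.027 ] z 0.1203 Fl [ -2.3 -21.6] -7.8 turn 0.04
t 12.8 loc [-0.0421 -0.027 ] z 0.1202 Fl [ -1.8 -28. ] -8.1 turn 0.07
```

```bash
python3 -m inch '[[0.9,0,-0.004,0,0],[0.5,0,-0.005,0,0],[0.5,0,-0.005,0,0],[0.5,0,-0.005,-0.03,0],[0.5,0,-0.005,-0.07,0]]' >/dev/null ; python3 lo.py
python3 -m inch '[[0.5,0.01,0.04,-0.04,0],[0.5,0.02,0.08,-0.08,0],[0.5,0.02,0.12,-0.12,0],[0.5,0.02,0.13,-0.16,0],[0.5,0.02,0.13,-0.16,0]]' >/dev/null ; python3 lo.py
python3 meas.py w3
```

```text
t 13.22 loc [-0.0443 -0.0225] z 0.187 Fl [ 1.2 -1. ] -0.5 turn -0.09
t 13.63 loc [-0.0628  0.1075] z 0.3512 Fl [1.6 0.2] -0.4 turn -0.0
bar_face 0.67 [162. 243.] [ 0.5534 -0.0695  0.1275]
flask 0.9 [  6. 312.] [ 0.6599 -0.2595  0.114 ]
flask 0.3 [162. 242.] [ 0.558 -0.074  0.114]
block_a 0.9 [283. 296.] [0.6143 0.0657 0.114 ]
top [0.565 0.168] [74. 37.] 47.8
top [0.612 0.062] [116. 136.] 4.3
top [ 0.583 -0.038] [43. 43.] 2.3
rail slope [-0.075   0.4048] 5714 [-0.0074 -0.      0.0073] -0.2191151622115652 0.1699558722912367
rail slope [-0.0433  0.6932] 579 [-0.0041 -0.0007  0.0064] -0.26108292723691384 0.12711883336478955
plat z 0.11498322080628676
```

View pics/w3.png

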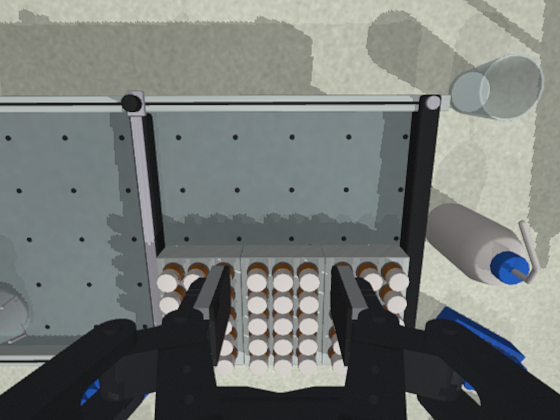

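The row is closed between the bar at px (150,240) and the end bar at (415,200), and the front faces line up along row ≈250. I'll check the front edges from depth.

Run:
```python
from h import *
p=shot('wrist');W=cloud(p).reshape(-1,3);a=.0755;W=W[~np.isnan(W[:,0])]
Q=np.array([[np.cos(a),-np.sin(a)],[np.sin(a),np.cos(a)]]);L=(W[:,:2]-[.55,-.0515])@Q
k=(W[:,2]>.148)&(W[:,2]<.156)&(np.abs(L[:,0]-.01)<.03)
for y in np.arange(-.015,.235,.012):
    A=L[k&(np.abs(L[:,1]-y)<.005)];print(round(y,3),len(A),np.percentile(A[:,0],3).round(4) if len(A) else '')
print(shot.__name__,np.percentile(L[k][:,1],[.5,99.5]))
```

```text
-0.015 131 0.0082
-0.003 95 0.008
0.009 196 0.0083
0.021 94 0.0081
0.033 114 0.008
0.045 78 0.008
0.057 178 0.0081
0.069 293 0.0082
0.081 102 0.0075
0.093 171 0.0079
0.105 128 0.0078
0.117 134 0.0076
0.129 168 0.0077
0.141 108 0.0073
0.153 285 0.0078
0.165 85 0.0073
0.177 106 0.0071
0.189 146 0.0074
0.201 97 0.0073
0.213 194 0.0074
0.225 91 0.0072
shot [-0.01680376  0.35173294]
```

All three front faces are collinear to about 1 mm, which puts the blocks flush with the rail and square. The bar stopped firmly against the row, so I'm handing in.

```bash
python3 -c "
from plant import ctrl
print(ctrl.sign_off())"
```

```text
the job is handed in; nothing more can be done
None
```

The job is handed in, though no verdict came back: the three vial blocks are flush against the rear rail in one gapless row from the end bar (front faces in line to about 1 mm), and the clamping bar is closed tight on them.

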